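# Centre the weighing bowl on the bench scale and tare it

### The job

The small steel weighing bowl was set down carelessly and hangs over the edge of the bench scale's round pan. With light taps of a fingertip, nudge it to the middle of the pan, never gripping, lifting or tipping it, and let it come to rest; then press the oblong tare key fully down and let it come up again. Do not press the round power key, and leave everything else on the table where it is.

Things in the scene. Friction and masses are not known exactly. Their poses are not given: they have to be found in the camera images.
- bowl: Empty steel bowl, 0.13 kg, wobbly: rounded bottom with a flat spot only 28 mm across; rim 120 mm across, 52 mm up; the flank flares, so an upright finger meets it at the rim. Origin: centre of the underside; z up. Starts on the pan, 28 to 55 mm off-centre towards the keys. Slides at a push of 0.4 of its weight; rocks if struck or pressed on the rim. Centred, an even 8 mm ring of pan shows round it from above.
- scale: Compact bench scale, fixed to the table: white housing 250 x 170 mm with its top 38 mm above the table, carrying a round steel pan on a short neck. Origin: on the table under the pan's centre; its -x axis points from the pan to the display and keys, y to the left when looking along +x, z up. The housing runs from 160 mm in front (-x) of the pan's axis to 90 mm behind it.
- pan_center (a point): Centre of the top face of the scale's round steel pan (flat, 136 mm across, 55 mm above the table). The bowl's foot belongs here.
- tare_top (a point): Centre of the top of the tare key: the oblong grey key, 36 mm wide and 20 mm deep, on the housing in front of the pan, on the -y side of the display (128 mm in front of the pan's centre and 52 mm to the -y side, top 45 mm above the table). Moves with the key.
- tare (a joint): Travel of the tare key: 0 = up, 0.0045 m = fully down; springs back by itself; about 1.5 N starts it and 4 N holds it fully down.
- power_top (a point): Centre of the top of the power key: a round grey key, 16 mm across, as far to the +y side of the display as the tare key is to the -y side (the keys stand 104 mm apart). Not to be pressed.
- power (a joint): Travel of the power key: 0 = up, 0.0045 m = fully down; stiffness as the tare key's.
- potato: Whole roasted sweet potato, purple, 150 mm long and 54 mm thick, lying beside the scale on the -y side. Origin: underside centre.
- ring_mould: Plain steel ring mould, 72 mm across and 35 mm high, beside or behind the scale. Origin: underside centre.
- steel_cup: Small steel measuring cup with a wire handle, 66 mm across and 70 mm high, beside or behind the scale. Origin: underside centre.
- timer: Flat white kitchen timer, 58 x 62 x 18 mm, beside or behind the scale. Origin: underside centre.
- spoon: Steel spoon, 220 mm long, lying on the table at the front right. Origin: underside, near its middle.
- brush: Flat pastry brush with a wooden handle, 200 mm long, lying on the table at the front left. Origin: underside, near its middle.
Not all that is in view belongs to the job. What is shaped like the bowl but red is not meant.

How it is judged:
On the way, in this order (a step that is already met when the one before it is completed fails the run):
1. the bowl stands in the middle of the pan (within 7 mm), upright, still and untouched (horizontal distance between bowl and pan_center below 0.007 m and angle between bowl's own z axis and vertical below 0.05 rad and z of bowl in the frame of scale between 0.053 and 0.058 m and linear speed of bowl below 0.01 m/s and angular speed of bowl below 0.15 rad/s and contact force between the fingers and bowl below 0.05 N), for 0.3 s.
2. the tare key is pressed fully down (3.5 mm or more) with the bowl still in the middle (value of joint tare above 0.0035 m and horizontal distance between bowl and pan_center below 0.007 m and angle between bowl's own z axis and vertical below 0.05 rad and z of bowl in the frame of scale between 0.053 and 0.058 m), for 0.05 s.
At the end, for the whole second after the job is handed in: The bowl stands upright (within 0.05 rad) and still on the pan with its centre within 7 mm of the pan's centre; the tare key has been pressed fully down (3.5 mm or more) after that and is up again; the power key is up (horizontal distance between bowl and pan_center below 0.007 m and angle between bowl's own z axis and vertical below 0.05 rad and z of bowl in the frame of scale between 0.053 and 0.058 m and linear speed of bowl below 0.01 m/s and angular speed of bowl below 0.15 rad/s and value of joint each of tare, power below 0.001 m); the robot touches nothing.
It fails at once if the bowl is tipped by more than 0.3 rad (17 degrees) (angle between bowl's own z axis and vertical above 0.3 rad).
It fails at once if the bowl is lifted (its foot more than 12 mm above the pan) or comes off the pan (z of bowl in the frame of scale above 0.067 m or z of bowl in the frame of scale below 0.045 m).
It fails at once if the bowl is gripped or struck hard (over 8 N from the fingers) (contact force between the fingers and bowl above 8 N).
It fails at once if the power key is pressed (more than 2 mm) (value of joint power above 0.002 m).
It fails at once if another thing on the table is moved by more than 20 mm (distance of any of potato, ring_mould, steel_cup, timer, spoon, brush from where it was at the start of the episode above 0.02 m).
It also fails if it takes over 51 s, if anything falls off the work surface, if the arm or the gripper's body presses on something with over 40 N, if the wrist force passes 120 N, or if a joint passes its speed limit or range.

### The arm

A 6-joint arm with a two-finger parallel gripper is mounted at the origin on the work surface. World frame = base frame: x ahead of the robot, y to its left, z up, the work surface at z = 0. Lengths are in m, angles in rad, forces in N, time in s.
With the tool pointing down it reaches from about 0.375 to 0.9 m from the base axis. Payload 3.1 kg.
Tool frame: the origin (TCP) lies between the finger pads; the fingertips stand 22 mm ahead of it and the grasp point (between the pads) lies 3 mm ahead of it; z points along the fingers, y is the direction in which the jaws open and shut (so a half turn about z gives the same grasp; the last joint's range is limited). The gripper opens to 87 mm and grips with 3 to 60 N. Pads are 19 mm wide; open, the fingers measure 117 mm over their backs; the gripper's body (75 mm by 190 mm) begins 51 mm behind the grasp point.
Start: joints at [0.952, 0.527, 1.433, -0, 1.181, -0.178], TCP at [0.267, 0.565, 0.245] pointing down, gripper open.
Joint ranges: [-3.08, 3.08], [-0.75, 2.2], [0.22, 2.44], [-1.43, 4.57], [0, 2.65], [-2.85, 2.85]. Speed limits (rad/s): [2.79, 2.79, 3.14, 3.14, 3.14, 3.14].

### API

Orientations are given as a unit quaternion [x, y, z, w].
In Python, from rig import get_obs, camera, get_calibration, hand_in, search_frame gives the robot as it stands.
- The arm moves only by the shell command python3 -m jog 'ROWS' [FORCE]. ROWS is JSON, a list of rows, each an object with "grip": the closure in counts, from 0 (fully open) to 255 (shut); "travel": the shift along the world's x, y, z in cm, a list of three; "twist": the turn about the world's z in degrees. A call has 1 to 8 rows; each row shifts and turns the commanded pose from where the row before left it; what a row does not reach is not made up. A row lasts 1/10 s, in which the tool goes at most 50 mm and 8.59 degrees, less where a joint would pass 70% of its speed; a pose out of reach is approached as far as the arm can. A call is refused whole if a number of a shift passes 5 or a number of a turn 8.59, either way. A call with a gripper value outside its range is refused whole. The fingers move at their own pace and stop on an object; FORCE is the grip in N (left out, the last holds). Time passes only in rows, so rows that do not move let the fingers close. It gives the time, the measured TCP pose, the force and the opening at its end, in the units of the state.
- get_obs(): the state, without advancing time (a new reading comes with each control period).
- camera(name): name is "scene" or "top" or "wrist"; returns the picture (420x560x3 uint8, red, green, blue); there is no depth.
- get_calibration(name): a dict with "fx", "fy", "cx", "cy" (pixels), "R" (3x3) and "t" (3): a world point X has camera coordinates R X + t; the wrist camera has in their place "T_tool_cam" (4x4, takes a point from camera to tool coordinates, whose origin is the TCP and whose axes are the flange's). Camera axes: x right, y down, z forward; pixel columns grow to the right and rows downward; lengths in m; the calibration is good to about 2 mm. The wrist camera is an equidistant fisheye: a pixel r from the principal point sees the ray r / f radians off the axis. A picture is of the moment at which its call begins: read the wrist's pose just before it. get_calibration takes no time and is no camera call.
- hand_in(): hands the job in, once; it reports no verdict.
Trained networks look in the newest picture that a camera, given by its name, has taken for a name from the list of things; names that differ only in an ending like _2 or _b are one class to them, and where a whole thing is asked for, a point or a joint stands for the part that bears it (a point fixed in the world has none). Each returns a list of dicts, best first, with "p" (0 to 1); they miss things now and then, are a little off and sometimes report something else, mostly with a low value. They report only what shows in the picture. A call takes as long as a camera call. They do not tell look-alikes from the thing itself.
- search_frame(target, camera): "at" ([x, y, z] in m, in world coordinates, good to about 4 mm: the middle of the surface that is visible of it).
The state is a dict: "time": time; "q": joint angles; "joint_velocities": joint speeds; "joint_torque": joint torques, N m; "position": TCP position; "tool_rot": TCP orientation; "ft_force": force on the tool from outside, world axes, zero at the start; "moment": the same for the moment, N m; "grip_width": finger opening in m.
Only numpy, scipy, OpenCV 4.12 (cv2) and the standard library are available. Lean on these libraries where they do the work, as an engineer would, in place of code of your own. Each camera call takes 0.05 s, during which the arm holds its last target. There are 200 camera calls.

## Working session

There is one attempt and no reset: what is moved stays moved. The work goes in short steps, Python scripts to look and compute and a shell command to move; the robot and the scene stay as the last step left them, time stands still between calls to the robot, and variables do not carry over. Pictures are saved under pics/ and viewed, about 8 in all and at most 12, crops included, and the job is handed in when it is done.

```bash
mkdir -p pics
python3 - <<'E'
from rig import *
import cv2
for n in("top","scene"):
    im=camera(n); cv2.imwrite(f"pics/{n}0.png",im[:,:,::-1])
    c=get_calibration(n); print(n,c)
    for t in("bowl","scale","tare_top","power_top"):
        print(t,[(d["at"],round(d["p"],2)) for d in search_frame(t,n)][:3])
o=get_obs();print(o["time"],o["position"],o["tool_rot"],o["ft_force"],o["grip_width"])
E
```

```text
top {'fx': 545.2363585234096, 'fy': 545.2363585234096, 'cx': 289.1257264535369, 'cy': 205.34868719497118, 'R': array([[-0.02001956, -0.99970354, -0.01385844],
       [-0.99478729,  0.02130351, -0.09972168],
       [ 0.09998735,  0.01178982, -0.99491886]]), 't': array([0.01971157, 0.54482676, 1.11265257])}
bowl [([0.546, 0.1337, 0.0767], 0.74), ([0.4937, 0.2577, 0.0203], 0.69), ([0.4084, -0.1036, 0.0172], 0.64)]
scale [([0.5316, 0.0853, 0.0394], 0.64)]
tare_top [([0.4671, 0.0389, 0.0469], 0.61)]
power_top [([0.4496, 0.1407, 0.0474], 0.45)]
scene {'fx': 389.98753686160615, 'fy': 389.98753686160615, 'cx': 270.5372694074805, 'cy': 209.94578636397085, 'R': array([[ 0.03931353,  0.9990669 , -0.01788207],
       [ 0.61485212, -0.03829366, -0.78771217],
       [-0.78766193,  0.01997292, -0.61578386]]), 't': array([-0.03144379, -0.26708958,  1.44792475])}
bowl [([0.3825, -0.0993, 0.0309], 0.88), ([0.6474, -0.1881, 0.0318], 0.63), ([0.5171, 0.1298, 0.0927], 0.56)]
scale [([0.6218, 0.0942, 0.0404], 0.89)]
tare_top [([0.4726, 0.0398, 0.0448], 0.61)]
power_top []
0.5 [0.26659133 0.56524461 0.24455466] [ 2.18624219e-01  9.75809126e-01  5.00468054e-06 -1.37090376e-05] [ 0.84006313  0.7613403  -0.05221902] 0.08680532719675266
```

View pics/top0.png

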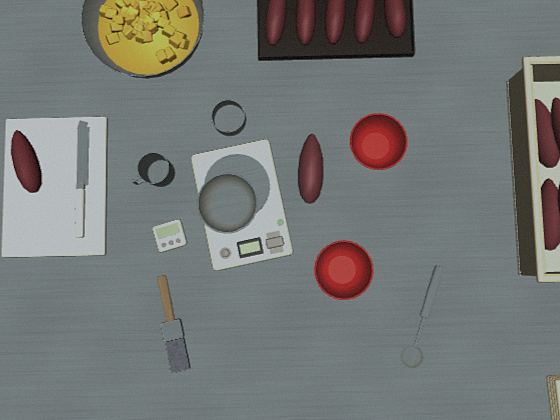

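View pics/scene0.png

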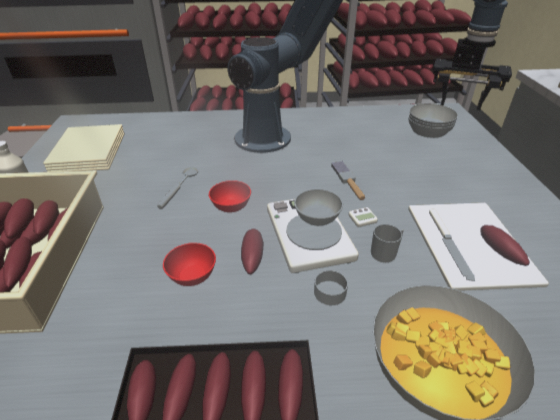

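Candidates for the bowl in the top picture: the steel bowl at (228,203) on the pan, red bowls at (378,141) and (344,270), and the steel pot at (143,30). I choose the one at (228,203). The tare key is the oblong one at (274,242), and the power key is the round one at (225,253). Next I measure and take a close crop.

```bash
cat > h.py <<'E'
import numpy as np, cv2
from rig import *
def px2w(n,uv,z):
    c=get_calibration(n);R,t=np.array(c["R"]),np.array(c["t"])
    uv=np.atleast_2d(uv).astype(float)
    d=np.c_[(uv[:,0]-c["cx"])/c["fx"],(uv[:,1]-c["cy"])/c["fy"],np.ones(len(uv))]@R
    o=-R.T@t
    return o+d*((z-o[2])/d[:,2])[:,None]
def w2px(n,X):
    c=get_calibration(n);p=np.atleast_2d(X)@np.array(c["R"]).T+c["t"]
    return np.c_[c["fx"]*p[:,0]/p[:,2]+c["cx"],c["fy"]*p[:,1]/p[:,2]+c["cy"]]
def circ(n,ctr,r):
    a=np.linspace(0,2*np.pi,73);return w2px(n,np.c_[ctr[0]+r*np.cos(a),ctr[1]+r*np.sin(a),0*a+ctr[2]])
E
cat > m.py <<'E'
from h import *
im=cv2.imread("pics/top0.png")
hsv=cv2.cvtColor(im,cv2.COLOR_BGR2HSV)
m=((hsv[...,2]>175)&(hsv[...,1]<40)).astype(np.uint8)
m[:, :188]=0;m[:,300:]=0;m[:135]=0;m[275:]=0
pts=np.argwhere(m)[:,::-1]
hull=cv2.convexHull(pts.astype(np.int32))[:,0]
w=px2w("top",hull,.038)[:,:2].astype(np.float32)
(c,s,a)=cv2.minAreaRect(w*1000);box=cv2.boxPoints((c,s,a))/1000
print(c,s,a);print(box)
# axes: long axis; +x points away from keys
e1=box[1]-box[0];e2=box[2]-box[1];L=e1 if np.linalg.norm(e1)>np.linalg.norm(e2) else e2
ex=L/np.linalg.norm(L); ex=ex*np.sign(ex[0]); ey=np.array([-ex[1],ex[0]])
cc=np.array(c)/1000; pan=cc+.035*ex
print("ex",ex,"yaw",np.degrees(np.arctan2(ex[1],ex[0])),"pan",pan,"tare",pan-.128*ex-.052*ey,"power",pan-.128*ex+.052*ey)
S=5;x0,y0=180,130
big=cv2.resize(im[y0:y0+145,x0:x0+120],None,fx=S,fy=S,interpolation=cv2.INTER_CUBIC)[:, :]
D=lambda p,col:cv2.polylines(big,[np.int32((p-[x0,y0]+.5)*S)],False,col,1)
D(circ("top",[*pan,.055],.068),(0,255,0))
b0=px2w("top",[[228,203]],.107)[0];print("bowl",b0)
D(circ("top",b0,.06),(0,0,255))
D(w2px("top",np.c_[np.r_[box,box[:1]],np.full(5,.038)]),(255,0,0))
for s in(-1,1):D(circ("top",[*(pan-.128*ex+s*.052*ey),.045],.008),(255,0,255))
cv2.imwrite("pics/crop0.png",cv2.resize(big,None,fx=.82,fy=.82,interpolation=cv2.INTER_AREA))
E
python3 m.py
```

```text
(549.8251953125, 108.30402374267578) (245.3153839111328, 164.82167053222656) 11.020942687988281
[[0.41367537 0.16574678]
 [0.4451839  0.00396486]
 [0.685975   0.05086127]
 [0.6544665  0.21264319]]
ex [0.98155737 0.1911678 ] yaw 11.020944 pan [0.5841797 0.1149949] tare [0.46848108 0.03948443] power [0.44859963 0.1415664 ]
bowl [0.54426246 0.12644164 0.107     ]
```

View pics/crop0.png

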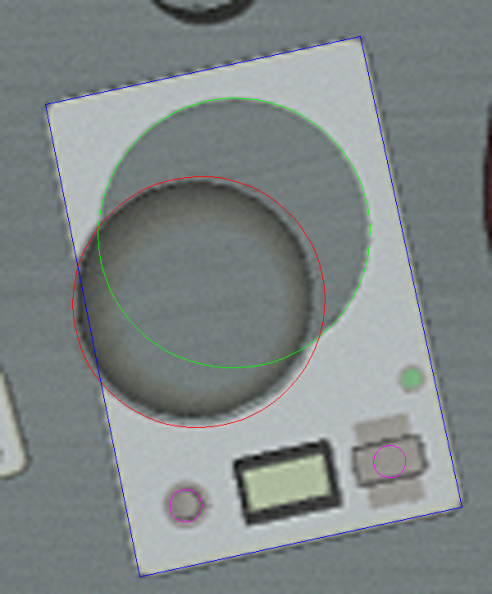

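The overlay matches the housing, the pan and both keys. Key circles are at crop (390,461) for tare and (186,505) for power. The bowl at crop (196,299) is the grey steel one, about 41 mm off-centre. I'll push slowly with the fingertips spread 40 mm as a cradle behind the rim, moving along direction (0.957, -0.29).

```bash
python3 -m jog '[{"grip":138,"travel":[1.63,-3.44,0],"twist":4},{"grip":138,"travel":[1.63,-3.44,0],"twist":4},{"grip":138,"travel":[1.63,-3.44,0],"twist":0},{"grip":138,"travel":[1.63,-3.44,0],"twist":0},{"grip":138,"travel":[1.63,-3.44,0],"twist":0},{"grip":138,"travel":[1.63,-3.44,0],"twist":0},{"grip":138,"travel":[1.63,-3.44,0],"twist":0},{"grip":138,"travel":[1.63,-3.44,0],"twist":0}]'
python3 -m jog '[{"grip":138,"travel":[1.63,-3.44,0],"twist":0},{"grip":138,"travel":[1.63,-3.44,0],"twist":0},{"grip":138,"travel":[1.63,-3.44,0],"twist":0},{"grip":138,"travel":[1.63,-3.44,0],"twist":0},{"grip":138,"travel":[0,0,0],"twist":0},{"grip":138,"travel":[0,0,0],"twist":0}]'
```

```text
time: 1.3
position: [0.3976, 0.2887, 0.2448]
tool_rot: [0.15, 0.989, 0.0, 0.0]
ft_force: [0.6, 0.9, -1.0]
grip_width: 0.041
time: 1.9
position: [0.4625, 0.1518, 0.2446]
tool_rot: [0.151, 0.988, 0.0, -0.0]
ft_force: [0.6, 0.4, 0.0]
grip_width: 0.0403
```

```bash
python3 -m jog '[{"grip":138,"travel":[0,0,-3],"twist":0},{"grip":138,"travel":[0,0,-3],"twist":0},{"grip":138,"travel":[0,0,-3],"twist":0},{"grip":138,"travel":[0,0,-3],"twist":0},{"grip":138,"travel":[0,0,-1.4],"twist":0},{"grip":138,"travel":[0,0,0],"twist":0}]'
python3 - <<'E'
from h import *
o=get_obs();print(o["position"],o["ft_force"])
im=camera("wrist");cv2.imwrite("pics/w1.png",im[:,:,::-1])
t=camera("top")[:,:,::-1];cv2.imwrite("pics/t1.png",t)
a=cv2.resize(t[140:280,180:300],None,fx=3,fy=3,interpolation=cv2.INTER_CUBIC)
cv2.imwrite("pics/both1.png",np.hstack([cv2.resize(im[:,:,::-1],(430,322)),cv2.resize(a,(276,322))]))
E
```

```text
time: 2.5
position: [0.46, 0.1536, 0.1088]
tool_rot: [0.149, 0.989, -0.001, -0.003]
ft_force: [0.0, -0.2, 0.8]
grip_width: 0.0395
[0.46000751 0.15359844 0.10877586] [ 0.00441982 -0.15094774  0.75070979]
```

View pics/both1.png

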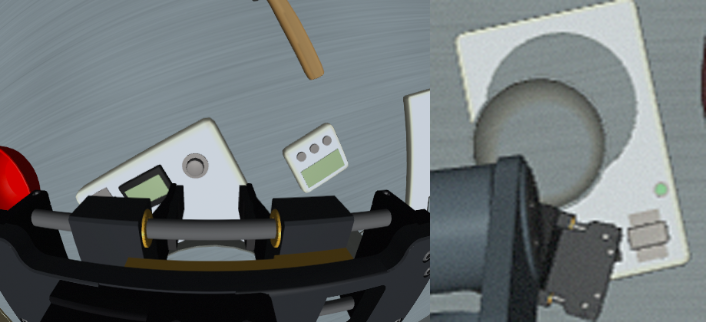

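The wrist view shows the power key at (195,163) below and between the fingers. In the top crop the bowl is at (540,143), unmoved, with the arm behind it. I start the slow push after a settling row.

```bash
python3 -m jog '[{"grip":138,"travel":[0,0,0],"twist":0},{"grip":138,"travel":[0,0,0],"twist":0}]'
python3 -m jog '[{"grip":138,"travel":[0.38,-0.12,0],"twist":0},{"grip":138,"travel":[0.38,-0.12,0],"twist":0},{"grip":138,"travel":[0.38,-0.12,0],"twist":0},{"grip":138,"travel":[0.19,-0.06,0],"twist":0}]'
```

```text
time: 2.8
position: [0.4629, 0.1529, 0.1117]
tool_rot: [0.15, 0.989, 0.0, 0.001]
ft_force: [0.5, -0.3, -0.3]
grip_width: 0.0397
time: 3.2
position: [0.4765, 0.148, 0.1107]
tool_rot: [0.15, 0.989, 0.0, 0.001]
ft_force: [-0.8, -0.3, -0.1]
grip_width: 0.0396
```

```bash
python3 -m jog '[{"grip":138,"travel":[0.19,-0.06,0],"twist":0},{"grip":138,"travel":[0.19,-0.06,0],"twist":0},{"grip":138,"travel":[0.19,-0.06,0],"twist":0},{"grip":138,"travel":[0.19,-0.06,0],"twist":0},{"grip":138,"travel":[0.19,-0.06,0],"twist":0},{"grip":138,"travel":[0.19,-0.06,0],"twist":0}]'
python3 - <<'E'
from h import *
o=get_obs();print(o["position"],o["ft_force"])
t=camera("top")[:,:,::-1];cv2.imwrite("pics/t2.png",t)
s=camera("scene")[:,:,::-1]
S=5
def ov(t,n,x0,y0,w,h):
    a=cv2.resize(t[y0:y0+h,x0:x0+w],None,fx=S,fy=S,interpolation=cv2.INTER_CUBIC)
    for c,r,col in(([.5842,.115,.055],.068,(0,255,0)),([.5446,.1266,.107],.06,(0,0,255))):
        cv2.polylines(a,[np.int32((circ(n,c,r)-[x0,y0]+.5)*S)],False,col,1)
    return a
cv2.imwrite("pics/both2.png",np.hstack([ov(t,"top",185,145,70,90),ov(s,"scene",275,175,85,90)]))
E
```

```text
time: 3.8
position: [0.4868, 0.1447, 0.1105]
tool_rot: [0.15, 0.989, -0.0, -0.0]
ft_force: [-0.7, 0.1, 0.3]
grip_width: 0.0401
[0.48684743 0.14467102 0.11051759] [-0.70155938  0.1035263   0.30494523]
```

View pics/both2.png

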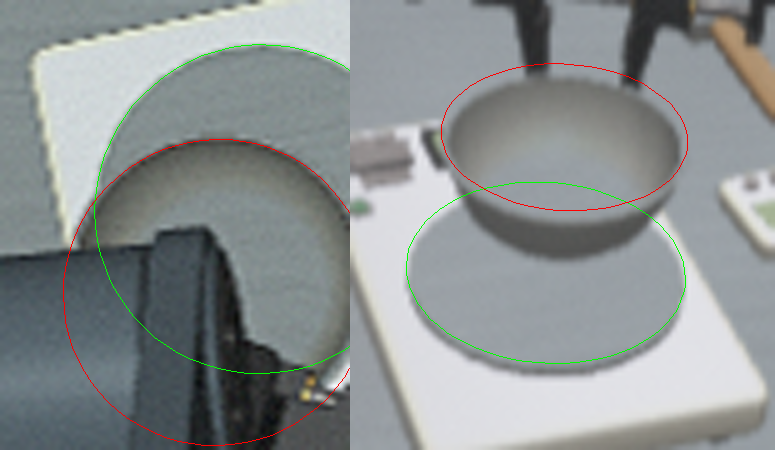

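In the scene crop the bowl is upright, with its rim at (448–682, 77–223). Both fingertips are just behind the rim at (535,70) and (630,80), and the bowl has moved a few mm. I keep going slowly.

```bash
python3 -m jog '[{"grip":138,"travel":[0.19,-0.06,0],"twist":0},{"grip":138,"travel":[0.19,-0.06,0],"twist":0},{"grip":138,"travel":[0.19,-0.06,0],"twist":0},{"grip":138,"travel":[0.19,-0.06,0],"twist":0},{"grip":138,"travel":[0.19,-0.06,0],"twist":0},{"grip":138,"travel":[0.19,-0.06,0],"twist":0},{"grip":138,"travel":[0.19,-0.06,0],"twist":0}]'
cat > ov.py <<'E'
from h import *
import sys
S=5;k=sys.argv[1];bc=eval(sys.argv[2]);r=float(sys.argv[3])
o=get_obs();print(o["position"],o["ft_force"])
t=camera("top")[:,:,::-1].copy();s=camera("scene")[:,:,::-1].copy()
cv2.imwrite(f"pics/t{k}.png",t);cv2.imwrite(f"pics/s{k}.png",s)
def ov(t,n,x0,y0,w,h):
    a=cv2.resize(t[y0:y0+h,x0:x0+w],None,fx=S,fy=S,interpolation=cv2.INTER_CUBIC)
    for c,q,col in(([.5842,.115,.055],.068,(0,255,0)),(bc,r,(0,0,255))):
        cv2.polylines(a,[np.int32((circ(n,c,q)-[x0,y0]+.5)*S)],False,col,1)
    return a
cv2.imwrite(f"pics/both{k}.png",np.hstack([ov(t,"top",185,145,70,90),ov(s,"scene",275,175,85,90)]))
E
python3 ov.py 3 '[.5640,.1214,.107]' .06
```

```text
time: 4.6
position: [0.5004, 0.1404, 0.1105]
tool_rot: [0.15, 0.989, -0.0, -0.0]
ft_force: [-0.9, -0.1, -0.3]
grip_width: 0.0402
[0.50036385 0.14038783 0.11054307] [-0.8983609  -0.12229699 -0.29338398]
```

View pics/both3.png

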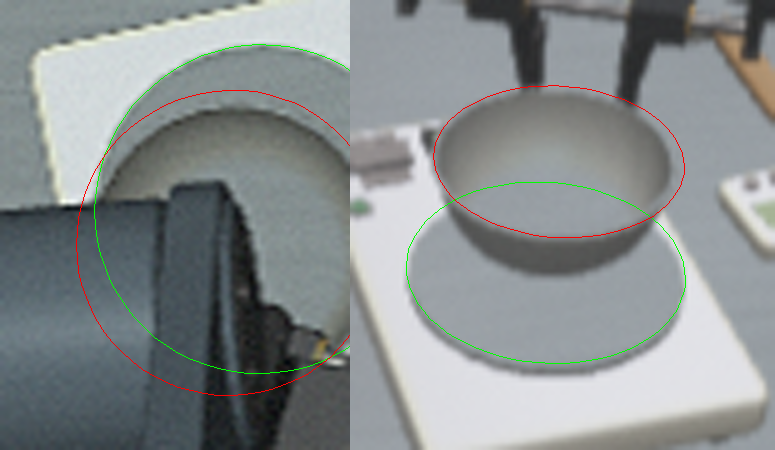

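Upright still, rim in the scene crop at x 438–670 and y 90–237, about 25 mm to go. I push another 16 mm, then back off to measure properly.

```bash
python3 -m jog '[{"grip":138,"travel":[0.19,-0.06,0],"twist":0},{"grip":138,"travel":[0.19,-0.06,0],"twist":0},{"grip":138,"travel":[0.19,-0.06,0],"twist":0},{"grip":138,"travel":[0.19,-0.06,0],"twist":0},{"grip":138,"travel":[0.19,-0.06,0],"twist":0},{"grip":138,"travel":[0.19,-0.06,0],"twist":0},{"grip":138,"travel":[0.19,-0.06,0],"twist":0},{"grip":138,"travel":[0.19,-0.06,0],"twist":0}]'
python3 ov.py 4 '[.576,.118,.107]' .0565
```

```text
time: 5.5
position: [0.5156, 0.1356, 0.1106]
tool_rot: [0.15, 0.989, 0.0, -0.0]
ft_force: [-0.3, 0.2, 0.0]
grip_width: 0.0403
[0.51558129 0.13559109 0.11055386] [-0.29586468  0.23581498  0.04632549]
```

View pics/both4.png

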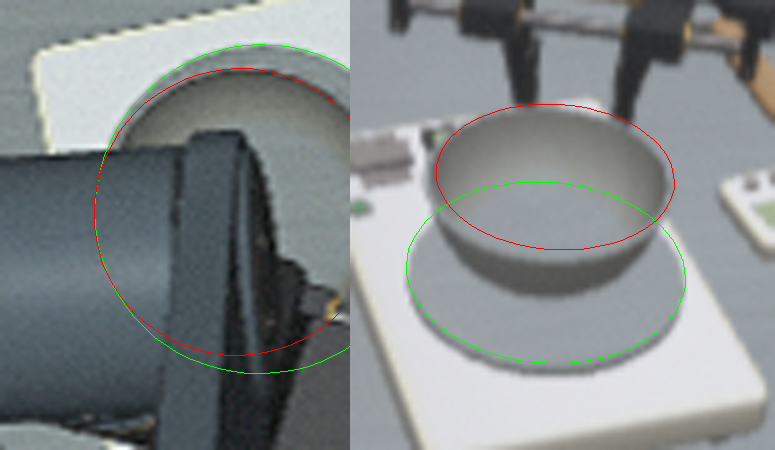

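Upright and close to centre. I back away to see it free of the arm.

```bash
python3 -m jog '[{"grip":138,"travel":[-0.5,0.15,0],"twist":0},{"grip":138,"travel":[-1.5,0.45,0],"twist":0},{"grip":138,"travel":[-3,0.9,0],"twist":0},{"grip":138,"travel":[-1,0.3,4],"twist":0},{"grip":138,"travel":[0,3,3],"twist":0},{"grip":138,"travel":[0,4,0],"twist":0},{"grip":138,"travel":[0,4,0],"twist":0},{"grip":138,"travel":[0,0,0],"twist":0}]'
cat > fit.py <<'E'
from h import *
from scipy.optimize import least_squares
import sys
# rim of bowl in top view: strongest dark edge along radial rays, fit circle in world at z=.107
n="top";k=sys.argv[1];g=cv2.GaussianBlur(cv2.cvtColor(cv2.imread(f"pics/t{k}.png"),cv2.COLOR_BGR2GRAY),(3,3),0).astype(np.float32)
def edges(c,z,lo,hi,sgn):
    P=[]
    rr=np.arange(lo,hi,.0005)
    for a in np.linspace(0,2*np.pi,120,endpoint=False):
        X=np.c_[c[0]+rr*np.cos(a),c[1]+rr*np.sin(a),0*rr+z];p=w2px(n,X).astype(np.float32)
        v=cv2.remap(g,p[:,:1],p[:,1:],cv2.INTER_LINEAR)[:,0];d=np.gradient(v)*sgn
        i=d.argmax()
        if d[i]>1:P.append(X[i,:2])
    return np.array(P)
def circfit(P):
    s=least_squares(lambda q:np.hypot(P[:,0]-q[0],P[:,1]-q[1])-q[2],[*P.mean(0),.06],loss="soft_l1",f_scale=.001)
    return s.x,np.median(abs(s.fun)),len(P)
c=eval(sys.argv[2])
b=circfit(edges(c,.107,.048,.066,1));print("bowl",b)
p=circfit(edges([.5842,.115],.055,.064,.073,1));print("pan",p)
E
python3 ov.py 5 '[.578,.116,.107]' .0565; python3 fit.py 5 '[.578,.116]'; cp pics/t0.png pics/top0.png 2>/dev/null; cp pics/top0.png pics/t0.png; python3 fit.py 0 '[.545,.127]'
```

```text
time: 6.4
position: [0.4554, 0.2676, 0.1813]
tool_rot: [0.148, 0.989, 0.001, 0.001]
ft_force: [-0.3, -0.3, -0.1]
grip_width: 0.0396
[0.45537226 0.26764856 0.18128628] [-0.260315   -0.34575823 -0.1491733 ]
bowl (array([0.57765836, 0.11688786, 0.05867649]), np.float64(0.0014094142308446918), 120)
pan (array([0.5841048 , 0.11502218, 0.06764652]), np.float64(0.00040729810398814487), 120)
bowl (array([0.54446892, 0.12825434, 0.05751221]), np.float64(0.0006817804990409855), 120)
pan (array([0.58341756, 0.11574783, 0.06834766]), np.float64(0.0003601836946592607), 86)
```

View pics/both5.png

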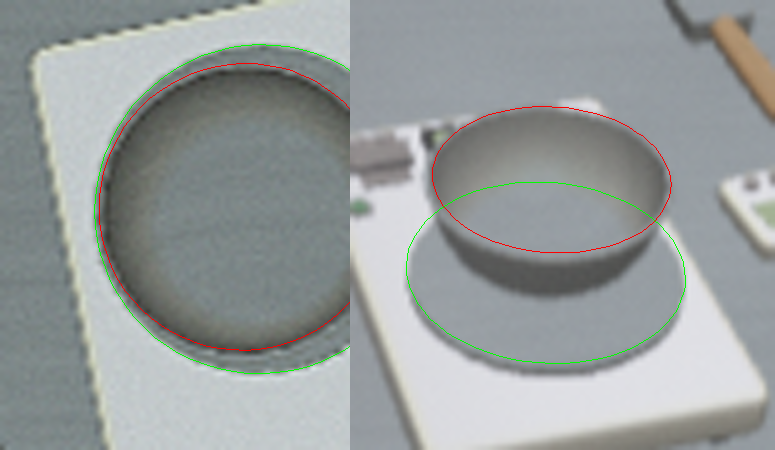

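The bowl is standing free: rim in the top crop from left 107 to bottom 352, with pan showing in a wider crescent on the far side. I refine the fit so it doesn't latch onto the pan edge.

```bash
sed -i 's/.048,.066,1))/.05,.0605,1))/' fit.py; python3 fit.py 5 '[.5765,.1155]';python3 fit.py 5 '[.5785,.1165]'
python3 - <<'E'
from h import *
g=cv2.cvtColor(cv2.imread("pics/t5.png"),cv2.COLOR_BGR2GRAY)
u,v=w2px("top",[.577,.1155,.107])[0];print(u,v)
u,v=int(round(u)),int(round(v))
print(g[v,u-36:u-20],g[v,u+20:u+36]);print(g[v-36:v-20,u],g[v+20:v+38,u])
E
```

```text
bowl (array([0.57613856, 0.11653473, 0.05744626]), np.float64(0.0006634659618460874), 120)
pan (array([0.5841048 , 0.11502218, 0.06764652]), np.float64(0.00040729810398814487), 120)
bowl (array([0.57659364, 0.11656318, 0.05753905]), np.float64(0.0006463161928751612), 120)
pan (array([0.5841048 , 0.11502218, 0.06764652]), np.float64(0.00040729810398814487), 120)
233.44366589857947 186.2186363770769
[205 200 200 199 200 201 190 135 101  67  82  88  96  98 103 111] [131 131 129 118 115 113 108  94  88  86 115 129 134 127 128 122]
[203 198 203 199 155 120 122 119 111  69  80  85  98  99 105 113] [132 132 132 127 125 117 111  98  85  86 136 127 126 153 211 200 199 199]
```

Bowl at (0.5765, 0.1165), pan at (0.584, 0.115): 7.7 mm short. I return along the same path and go 7.5 mm further.

```bash
python3 -m jog '[{"grip":138,"travel":[0,-4,0],"twist":0},{"grip":138,"travel":[0,-4,0],"twist":0},{"grip":138,"travel":[0,-3,-3],"twist":0},{"grip":138,"travel":[1,-0.3,-4],"twist":0},{"grip":138,"travel":[2,-0.6,0],"twist":0},{"grip":138,"travel":[1,-0.3,0],"twist":0},{"grip":138,"travel":[0.7,-0.2,0],"twist":0},{"grip":138,"travel":[0.5,-0.15,0],"twist":0}]'
python3 -m jog '[{"grip":138,"travel":[0.3,-0.1,0],"twist":0},{"grip":138,"travel":[0.3,-0.1,0],"twist":0},{"grip":138,"travel":[0.2,-0.05,0],"twist":0},{"grip":138,"travel":[0.2,-0.05,0],"twist":0},{"grip":138,"travel":[0.2,-0.05,0],"twist":0},{"grip":138,"travel":[0.2,-0.05,0],"twist":0},{"grip":138,"travel":[0.15,-0.05,0],"twist":0},{"grip":138,"travel":[0,0,0],"twist":0}]'
python3 -m jog '[{"grip":138,"travel":[-0.5,0.15,0],"twist":0},{"grip":138,"travel":[-1.5,0.45,0],"twist":0},{"grip":138,"travel":[-3,0.9,0],"twist":0},{"grip":138,"travel":[-1.5,0.45,4],"twist":0},{"grip":138,"travel":[0,3,3],"twist":0},{"grip":138,"travel":[0,4,0],"twist":0},{"grip":138,"travel":[0,4,0],"twist":0},{"grip":138,"travel":[0,0,0],"twist":0}]'
python3 ov.py 6 '[.584,.115,.107]' .0575; python3 fit.py 6 '[.584,.115]'
```

```text
time: 7.3
position: [0.508, 0.1377, 0.1112]
tool_rot: [0.15, 0.989, 0.0, 0.0]
ft_force: [0.5, 0.3, -0.1]
grip_width: 0.0397
time: 8.1
position: [0.5232, 0.1336, 0.1105]
tool_rot: [0.15, 0.989, 0.0, 0.0]
ft_force: [0.5, -0.0, 0.4]
grip_width: 0.0399
time: 8.9
position: [0.4579, 0.2671, 0.1813]
tool_rot: [0.148, 0.989, 0.001, 0.001]
ft_force: [-0.5, -0.5, 0.4]
grip_width: 0.0401
[0.45786987 0.26713562 0.18125253] [-0.45232999 -0.52048507  0.42580343]
bowl (array([0.5846081 , 0.11397381, 0.0574752 ]), np.float64(0.0004871597780004948), 120)
pan (array([0.58431622, 0.11528459, 0.06786571]), np.float64(0.00048262132947934216), 120)
```

View pics/both6.png

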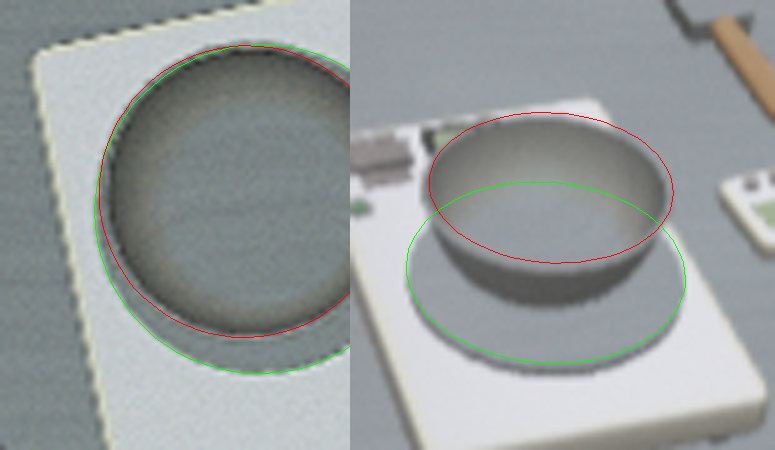

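The top view puts the bowl 1.4 mm off centre. In the scene crop its rim sits slightly low (117–270), so I cross-check numerically with that camera before touching the key.

Run:
```python
from h import *
from scipy.optimize import least_squares
g={n:cv2.GaussianBlur(cv2.cvtColor(cv2.imread(f"pics/{n[0]}6.png"),cv2.COLOR_BGR2GRAY),(3,3),0).astype(np.float32) for n in("top","scene")}
def edges(n,c,z,lo,hi,angs):
    rr=np.arange(lo,hi,.0005);E=[]
    for a in angs:
        X=np.c_[c[0]+rr*np.cos(a),c[1]+rr*np.sin(a),0*rr+z];p=w2px(n,X).astype(np.float32)
        d=np.abs(np.gradient(cv2.remap(g[n],p[:,:1],p[:,1:],cv2.INTER_LINEAR)[:,0]));i=d.argmax();E.append(p[i])
    return np.array(E)
A=np.linspace(0,2*np.pi,120,endpoint=False)
B=np.linspace(np.pi*.55,np.pi*1.45,60)  # far side from scene cam (-x half)
et=edges("top",[.5846,.114],.107,.052,.0605,A); es=edges("scene",[.5846,.114],.107,.045,.068,B)
def inv(q,n,e): 
    w=px2w(n,e,q[3]);return np.hypot(w[:,0]-q[0],w[:,1]-q[1])-q[2]
for z in(.1,.104,.107):
    for nm,L in(("top",[("top",et)]),("scene",[("scene",es)])):
        s=least_squares(lambda q:np.concatenate([inv([*q,z],n,e) for n,e in L]),[.584,.115,.0575],loss="soft_l1",f_scale=.001)
        print(z,nm,s.x.round(4),np.median(abs(s.fun)))
ep=edges("scene",[.584,.115],.055,.06,.075,np.linspace(-1.2,1.2,60))
s=least_squares(lambda q:inv([*q,.055],"scene",ep),[.584,.115,.068],loss="soft_l1",f_scale=.001);print("pan scene",s.x)
for n in("top","scene"):
    camera(n);print(n,[(d["at"],round(d["p"],2)) for d in search_frame("bowl",n)][:4])
```

```text
0.1 top [0.5859 0.1146 0.0579] 0.0005080129598988917
0.1 scene [0.5783 0.112  0.0582] 0.0014322927511128056
0.104 top [0.5854 0.1141 0.0576] 0.0005062608387849388
0.104 scene [0.5833 0.1112 0.0578] 0.0014218742241140121
0.107 top [0.5849 0.1138 0.0575] 0.0005049461290231733
0.107 scene [0.5871 0.1106 0.0575] 0.0014135870353650139
pan scene [0.58848725 0.11376047 0.07001614]
top [([0.4067, -0.1048, 0.0146], 0.82), ([0.6783, -0.1896, 0.0183], 0.79), ([0.5864, 0.1117, 0.0696], 0.67)]
scene [([0.6501, -0.1876, 0.0287], 0.88), ([0.5586, 0.1153, 0.0886], 0.74), ([0.3814, -0.0991, 0.0294], 0.68)]
```

Both cameras agree to within about 3 mm (top 1.4 mm, scene 3 mm relative to the pan), inside the 7 mm. Next the tare key: fingers shut, turned square to the scale.

```bash
python3 -m jog '[{"grip":255,"travel":[0.18,-3.8,0],"twist":7},{"grip":255,"travel":[0.18,-3.8,0],"twist":7},{"grip":255,"travel":[0.18,-3.8,0],"twist":7},{"grip":255,"travel":[0.18,-3.8,0],"twist":7},{"grip":255,"travel":[0.18,-3.8,0],"twist":0},{"grip":255,"travel":[0.18,-3.8,0],"twist":0},{"grip":255,"travel":[0,0,0],"twist":0},{"grip":255,"travel":[0,0,0],"twist":0}]'
python3 -m jog '[{"grip":255,"travel":[0,0,-3],"twist":0},{"grip":255,"travel":[0,0,-3],"twist":0},{"grip":255,"travel":[0,0,-2],"twist":0},{"grip":255,"travel":[0,0,-1],"twist":0},{"grip":255,"travel":[0,0,-1],"twist":0},{"grip":255,"travel":[0,0,0],"twist":0},{"grip":255,"travel":[0,0,0],"twist":0}]'
python3 ov.py 7 '[.585,.113,.107]' .0575
python3 - <<'E'
import cv2,numpy as np
s=cv2.imread("pics/s7.png");t=cv2.imread("pics/t7.png")
f=lambda a:cv2.resize(a,(400,400),interpolation=cv2.INTER_CUBIC)
cv2.imwrite("pics/both7.png",np.hstack([f(s[160:260,250:350]),f(t[150:270,190:310])]))
E
```

```text
time: 10.0
position: [0.4685, 0.0337, 0.1805]
tool_rot: [-0.091, 0.996, 0.0, -0.0]
ft_force: [0.4, 0.5, -0.1]
grip_width: 0.0006
time: 10.7
position: [0.4691, 0.0354, 0.0809]
tool_rot: [-0.094, 0.996, -0.0, 0.0]
ft_force: [0.1, 0.7, 0.4]
grip_width: 0.0002
[0.46905959 0.03537457 0.08092071] [0.10891843 0.73776297 0.35957654]
```

View pics/both7.png

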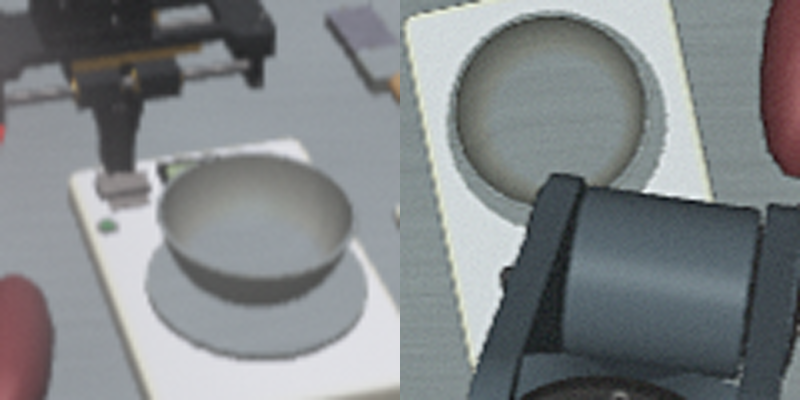

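The closed fingertip at (118,170) in the scene crop sits just above and slightly left of the tare key at (123,185), matching the measured 4 mm y error. The bowl stands centred and still. I correct y and press in small steps.

```bash
python3 -m jog '[{"grip":255,"travel":[0,0.4,0],"twist":0},{"grip":255,"travel":[0,0,-0.6],"twist":0},{"grip":255,"travel":[0,0,-0.6],"twist":0},{"grip":255,"travel":[0,0,-0.2],"twist":0},{"grip":255,"travel":[0,0,0],"twist":0}]'
python3 -m jog '[{"grip":255,"travel":[0,0,-0.2],"twist":0},{"grip":255,"travel":[0,0,-0.2],"twist":0},{"grip":255,"travel":[0,0,0],"twist":0}]'
```

```text
time: 11.3
position: [0.4688, 0.0392, 0.0662]
tool_rot: [-0.093, 0.996, 0.0, -0.0]
ft_force: [0.4, 0.9, 2.4]
grip_width: 0.0001
time: 11.6
position: [0.4688, 0.0392, 0.0633]
tool_rot: [-0.094, 0.996, -0.0, 0.0]
ft_force: [-0.5, 1.7, 8.9]
grip_width: 0.0002
```

```bash
python3 -m jog '[{"grip":255,"travel":[0,0,-0.1],"twist":0},{"grip":255,"travel":[0,0,0],"twist":0}]'
python3 -m jog '[{"grip":255,"travel":[0,0,1],"twist":0},{"grip":255,"travel":[0,0,3],"twist":0},{"grip":255,"travel":[0,0,4],"twist":0},{"grip":255,"travel":[0,0,4],"twist":0},{"grip":255,"travel":[-1,-4,0],"twist":0},{"grip":255,"travel":[-1,-4,0],"twist":0},{"grip":255,"travel":[-1,-4,0],"twist":0},{"grip":255,"travel":[0,0,0],"twist":0}]'
python3 -m jog '[{"grip":255,"travel":[0,0,0],"twist":0},{"grip":255,"travel":[0,0,0],"twist":0}]'
python3 ov.py 8 '[.585,.113,.107]' .0575; python3 fit.py 8 '[.585,.113]'
python3 - <<'E'
import cv2,numpy as np
s=cv2.imread("pics/s8.png");t=cv2.imread("pics/t8.png")
f=lambda a:cv2.resize(a,(400,400),interpolation=cv2.INTER_CUBIC)
cv2.imwrite("pics/both8.png",np.hstack([f(s[160:260,250:350]),f(t[150:270,190:310])]))
E
```

```text
time: 11.8
position: [0.4688, 0.0392, 0.0631]
tool_rot: [-0.094, 0.996, -0.0, 0.001]
ft_force: [-1.7, 1.2, 17.1]
grip_width: 0.0002
time: 12.6
position: [0.4383, -0.0849, 0.1817]
tool_rot: [-0.091, 0.996, -0.001, 0.0]
ft_force: [-1.2, 0.6, -0.6]
grip_width: 0.0004
time: 12.8
position: [0.4384, -0.0801, 0.1813]
tool_rot: [-0.094, 0.996, 0.0, -0.0]
ft_force: [-0.1, 0.5, -0.4]
grip_width: 0.0003
[ 0.43837024 -0.08007635  0.18133651] [-0.13970401  0.53145368 -0.35931866]
bowl (array([0.58490793, 0.11343109, 0.05747552]), np.float64(0.0005414171408300028), 120)
pan (array([0.5842365 , 0.11531039, 0.06783511]), np.float64(0.0005083801059560106), 120)
```

View pics/both8.png

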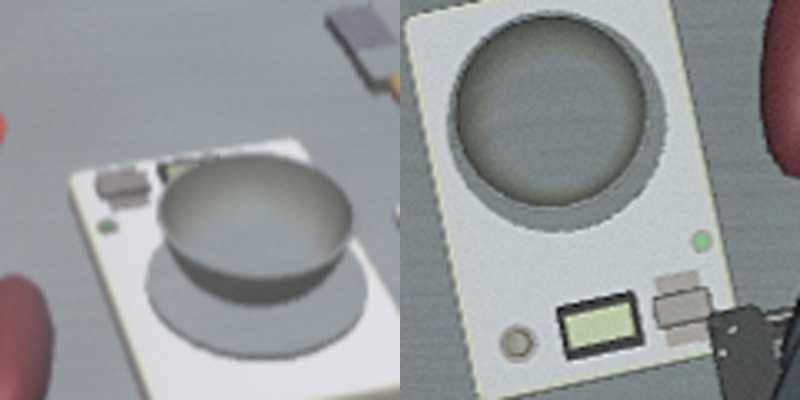

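The press ended on a hard stop: 17 N, with the tip not moving further. The bowl is 2 mm off centre and still, both keys look up, and the arm is clear.

```bash
python3 -c "
from rig import *
print(hand_in())"
```

```text
the job is handed in; nothing more can be done
None
```

I nudged the bowl about 40 mm to the middle of the pan with two slow fingertip pushes at the rim, then pressed the tare key and released it. I handed the job in after about 13 s on the robot's clock. `hand_in()` gave no verdict.

- **Bowl:** the last top-camera fit put it 2.0 mm from the pan's centre, and it stood upright and free in both camera views. It had stayed within about 1 mm since it was centred.
- **Tare key:** the press ended on a hard stop, with the force rising from 9 N to 17 N and no further travel. The key looks up again in the last picture. I inferred the travel from tool height and force, because the joint value can't be read.
- **Power key:** never pressed; the fingertips stayed well above it.
- **Other things on the table:** nothing looked moved in the views I took, but I did not measure each object.
- **Disagreements:**
  - The scene camera's rim fit was noisier, putting the bowl about 3 mm off-centre against its own fit of the pan, still within the 7 mm limit.
  - The network's scene-camera bowl position was about 26 mm away. I discounted it because it marks only the middle of the visible surface.
  - The rim measured about 115 mm across rather than the stated 120 mm.

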